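# Reload the swab-test analyser

### The arm

A 7-joint arm with a two-finger parallel gripper is mounted at the origin on the work surface. World frame = base frame: x ahead of the robot, y to its left, z up, the work surface at z = 0. Lengths are in m, angles in rad, forces in N, time in s.
With the tool pointing down it reaches from about 0.425 to 0.925 m from the base axis. Payload 6.8 kg.
Tool frame: the origin (TCP) lies on the mounting face of the last link; the fingertips stand 173 mm ahead of it and the grasp point (between the pads) lies 155 mm ahead of it; z points along the fingers, y is the line along which they close (so a half turn about z gives the same grasp; the last joint's range is limited). The gripper opens to 85 mm and grips with 20 to 120 N. Pads are 22 mm wide; open, the fingers measure 114 mm over their backs; the gripper's body (76 mm by 85 mm) begins 54 mm behind the grasp point. The pads swing forward as they close: fully open they stand 13 mm farther back than shut.
Start: joints at [1.03, 0.477, 0.022, 1.555, -0.011, 1.109, -0.083], TCP at [0.283, -0.613, 0.405] pointing down, gripper open.
Joint ranges: [-2.96, 2.96], [-0.34, 2.1], [-1.41, 1.46], [0.24, 2.44], [-1.37, 4.51], [0.17, 1.92], [-2.96, 2.96]. Speed limits (rad/s): [2.39, 2.39, 3.14, 3.14, 3.14, 3.14, 3.14].

### API

Orientations are given as a unit quaternion [w, x, y, z].
In Python, from station import bot gives the robot as it stands. The module is installed in compiled form; this text tells all that it offers.
- The arm moves only by the shell command python3 -m pendant 'ROWS' [FORCE]. ROWS is JSON, a list of rows, each a list of 5 numbers: the finger opening in m, from 0 to 0.0854, then the shift along the tool's x, y, z in m, then the turn about the tool's z in degrees. In form: [[jaw, x, y, z, yaw], ...]. A call has 1 to 12 rows; each row shifts and turns the commanded pose from where the row before left it, along the tool's axes as they then stand; what a row does not reach is not made up. A row lasts 1/12 s, in which the tool goes at most 41.7 mm and 7.16 degrees, less where a joint would pass 70% of its speed; a pose out of reach is approached as far as the arm can. A call with a gripper value outside its range is refused whole. The fingers move at their own pace and stop on an object; FORCE is the grip in N (left out, the last holds). Time passes only in rows, so rows that do not move let the fingers close. It gives the time, the measured TCP pose, the force, the opening and the grip force at its end, in the units of the state.
- bot.get_obs(): the state, without advancing time (a new reading comes with each control period).
- bot.read_camera(name): name is "side" or "top"; returns (picture, depth): 400x640x3 uint8, blue, green, red; 400x640 float32, m along the optical axis (not along the pixel's ray), 0 where there is no reading.
- bot.camera_model(name): a dict with "intrinsics" (3x3 intrinsics, pixels), "R" (3x3) and "t" (3): a world point X has camera coordinates R X + t. Camera axes: x right, y down, z forward; pixel columns grow to the right and rows downward; lengths in m; the calibration is good to about 2 mm. A picture is of the moment at which its call begins. camera_model takes no time and is no camera call.
- bot.hand_in(): hands the job in; it is judged then, once.
Trained networks look in the newest picture that a camera, given by its name, has taken for a name from the list of things; names that differ only in an ending like _2 or _b are one class to them, and where a whole thing is asked for, a point or a joint stands for the part that bears it (a point fixed in the world has none). Each returns a list of dicts, best first, with "score" (0 to 1); they miss things now and then, are a little off and sometimes report something else, mostly with a low value. They report only what shows in the picture. A call takes as long as a camera call.
- bot.boxes_of(name, camera): "at" ([column, row] in pixels, amid what is visible of it).
- bot.trace(name, camera): "mask" (400x640 bool, what is visible of it) and "at" ([column, row] in pixels, amid what is visible of it).
- bot.pinpoint(name, camera): "at" ([column, row] in pixels: a listed point, or the origin of a listed thing).
The state is a dict: "t": time; "q": joint angles; "joint_vel": joint speeds; "joint_torque": joint torques, N m; "eef_pos": TCP position; "tool_rot": TCP orientation; "contact_force": force on the tool from outside, world axes, zero at the start; "torque": the same for the moment, N m; "gripper_width": opening from 0.0 (shut) to 1.0 (fully open); "grasp_force": force on a finger pad.
Only numpy, scipy, OpenCV 4.12 (cv2) and the standard library are available. Lean on these libraries where they do the work, as an engineer would, in place of code of your own. Each camera call takes 0.05 s, during which the arm holds its last target. There are 200 camera calls.

### The job

Get the swab-test analyser ready and start it: lift the used grey disc with the red hub out of the round well and leave it in the yellow waste tray, seat the fresh white disc with the green hub flat in the well, and slide every test cartridge from the green basket into a bay of its own, fully home against the stop. Once all of this is loaded, press the green start button all the way down. Leave the other things on the desk where they stand.

Things in the scene. Friction and masses are not known exactly. Their poses are not given: they have to be found in the camera images.
- cart0: Test cartridge: flat white box 100 (own x) x 42 x 14 mm thick; upright blue grip fin on its rear half: 40 long, 11 thick (own y), 28 tall, centred at own x = -28 mm, top 42 mm above the underside. Origin: middle of the underside; centre of mass at own x = -14 mm. Own +x: the end that enters the bay first. 70 g. Starts flat in the basket, fin towards the robot. May be absent.
- cart1: Test cartridge: flat white box 100 (own x) x 42 x 14 mm thick; upright blue grip fin on its rear half: 40 long, 11 thick (own y), 28 tall, centred at own x = -28 mm, top 42 mm above the underside. Origin: middle of the underside; centre of mass at own x = -14 mm. Own +x: the end that enters the bay first. 70 g. Starts flat in the basket, fin towards the robot. May be absent.
- cart2: Test cartridge: flat white box 100 (own x) x 42 x 14 mm thick; upright blue grip fin on its rear half: 40 long, 11 thick (own y), 28 tall, centred at own x = -28 mm, top 42 mm above the underside. Origin: middle of the underside; centre of mass at own x = -14 mm. Own +x: the end that enters the bay first. 70 g. Starts flat in the basket, fin towards the robot. May be absent.
- analyser: Low white analyser, fixed, 216 mm wide (own y), three side-by-side bays 66 mm apart in its front, facing own -x. Origin: table height, middle of the plane of the bay mouths. Flat top 63 mm above the table from own x = 0 to 135 mm; sill (30 mm high) out to x = -70 mm; from x = 135 to 195 mm a housing with a screen, 110 mm high.
- bay0 (a point): Right-hand (own y = -66 mm) bay: point on its floor at the middle of the mouth, 30 mm above the table; x points into the bay, z up. 45 wide, 18 high, 52 mm deep to a solid stop; wedges beside the mouth lead in; a flat sill at floor height runs 70 mm out in front. Fully home, a cartridge's origin is 2 mm inside this point (the rear 48 mm, with the fin, stays outside).
- bay1 (a point): Middle bay: point on its floor at the middle of the mouth, 30 mm above the table; x points into the bay, z up. 45 wide, 18 high, 52 mm deep to a solid stop; wedges beside the mouth lead in; a flat sill at floor height runs 70 mm out in front. Fully home, a cartridge's origin is 2 mm inside this point (the rear 48 mm, with the fin, stays outside).
- bay2 (a point): Left-hand (own y = +66 mm) bay: point on its floor at the middle of the mouth, 30 mm above the table; x points into the bay, z up. 45 wide, 18 high, 52 mm deep to a solid stop; wedges beside the mouth lead in; a flat sill at floor height runs 70 mm out in front. Fully home, a cartridge's origin is 2 mm inside this point (the rear 48 mm, with the fin, stays outside).
- well (a point): Centre of the floor of the round well in the analyser's top: 53 mm above the table, well 87 mm diameter, 10 mm deep, small chamfer; 65 mm behind the bay mouths. x as the analyser's, z up. A seated disc has its origin on this point.
- start (a joint): Green start button, travel in m: 0 up, 0.006 fully down (4 N, springs back). Round, 26 mm diameter.
- start_top (a point): Centre of the button's top face; press straight down. It stands on the analyser's top, right of the well.
- used_disc: Used reagent disc, grey with a red hub: 85 mm diameter, 8 mm thick, with a round hub on top 24 mm diameter, 26 mm tall (top 34 mm above the underside). Origin: centre of the underside, z up out of the hub. 60 g. Starts seated in the well.
- fresh_disc: Fresh reagent disc, white with a green hub: 85 mm diameter, 8 mm thick, with a round hub on top 24 mm diameter, 26 mm tall (top 34 mm above the underside). Origin: centre of the underside, z up out of the hub. 60 g. Starts lying on the desk.
- basket: Shallow green basket, fixed, 165 (own x) x 215 (own y) x 40 mm high, walls and floor 4 mm. Origin: centre of the underside.
- waste_tray: Yellow waste tray, fixed, 150 x 150 x 35 mm high, walls and floor 4 mm. Origin: centre of the underside.
- swab_pot: Bystander: clear pot of swab sticks, 80 mm diameter, 166 mm tall with the sticks. Origin: centre of the underside.
- mug: Bystander: blue mug, 80 mm diameter, 90 mm tall. Origin: centre of the underside.
- tape: Bystander: roll of amber tape lying flat, 90 mm diameter, 25 mm high. Origin: centre of the underside.

How it is judged:
By the outcome, as a careful person would: the job done as asked, in the order asked, and still so for the second after the job is handed in, with the robot touching nothing.
Of cart0, cart1, cart2 only 2 to 3 are there at a start; the rules pass over those that are not, and their reading is None.
At some moment in a run one of fresh_disc may be knocked a few centimetres aside while the robot is not near it.
Once in a run the grip may slacken for a moment while it holds something.
It also fails if it takes over 210 s, if anything falls off the work surface, if the arm or the gripper's body presses on something with over 40 N, if the wrist force passes 120 N, or if a joint passes its speed limit or range.

## Working session

There is one attempt and no reset: what is moved stays moved. The work goes in short steps, Python scripts to look and compute and a shell command to move; the robot and the scene stay as the last step left them, time stands still between calls to the robot, and variables do not carry over. Pictures are saved under pics/ and viewed, at most 14 in all, crops included, and the job is handed in when it is done.

```bash
mkdir -p pics
cat > h.py <<'E'
import numpy as np, cv2
from station import bot
def pix(cam,uv,depth=None,z=None):
    m=bot.camera_model(cam);K,R,t=np.array(m["intrinsics"]),np.array(m["R"]),np.array(m["t"])
    r=np.linalg.inv(K)@np.array([uv[0],uv[1],1.0])
    if depth is not None: return R.T@(r*depth-t)
    c=-R.T@t; d=R.T@r
    return c+d*(z-c[2])/d[2]
def cloud(cam,depth):
    m=bot.camera_model(cam);K,R,t=np.array(m["intrinsics"]),np.array(m["R"]),np.array(m["t"])
    v,u=np.mgrid[:400,:640]
    r=np.stack([u,v,np.ones_like(u)],-1)@np.linalg.inv(K).T*depth[...,None]
    return (r-t)@R
def proj(cam,X):
    m=bot.camera_model(cam);p=np.array(m["intrinsics"])@(np.array(m["R"])@np.array(X)+np.array(m["t"]));return p[:2]/p[2]
E
python3 - <<'E'
from h import *
np.set_printoptions(precision=4,suppress=True)
ims=[]
for c in("top","side"):
    im,d=bot.read_camera(c);cv2.imwrite(f"pics/{c}0.png",im)
    m=bot.camera_model(c);print(c,"cam pos",-np.array(m["R"]).T@m["t"],np.array(m["R"])[2])
    P=cloud(c,d)
    for n in["cart0","bay0","bay1","bay2","well","start_top","used_disc","fresh_disc","basket","waste_tray","analyser"]:
        for r in bot.pinpoint(n,c)[:3]:
            u,v=r["at"];iv,iu=int(np.clip(round(v),0,399)),int(np.clip(round(u),0,639));print(n,round(r["score"],2),np.round(r["at"]),P[iv,iu] if d[iv,iu]>0 else None)
o=bot.get_obs();print(o)
E
```

```text
top cam pos [ 0.2334 -0.0084  1.5856] [ 0.1737 -0.0227 -0.9845]
cart0 0.7 [217. 208.] [0.4941 0.3341 0.019 ]
cart0 0.54 [228. 200.] [0.5187 0.2915 0.0449]
bay0 0.88 [297. 183.] [0.5853 0.0514 0.0353]
bay0 0.87 [316. 185.] [ 0.5733 -0.0163  0.0604]
bay0 0.63 [333. 191.] [ 0.5597 -0.0776  0.0267]
bay1 0.88 [297. 183.] [0.5853 0.0514 0.0353]
bay1 0.87 [316. 185.] [ 0.5733 -0.0163  0.0604]
bay1 0.63 [333. 191.] [ 0.5597 -0.0776  0.0267]
bay2 0.88 [297. 183.] [0.5853 0.0514 0.0353]
bay2 0.87 [316. 185.] [ 0.5733 -0.0163  0.0604]
bay2 0.63 [333. 191.] [ 0.5597 -0.0776  0.0267]
start_top 0.36 [343. 166.] [ 0.6377 -0.1097  0.0819]
used_disc 0.74 [317. 168.] [ 0.6285 -0.019   0.0845]
fresh_disc 0.8 [396. 231.] [ 0.4167 -0.299   0.039 ]
basket 0.96 [215. 210.] [0.4868 0.3407 0.0191]
waste_tray 0.67 [407. 183.] [ 0.5982 -0.3497  0.0031]
analyser 0.77 [316. 189.] [ 0.5649 -0.0166  0.0325]
side cam pos [0.4002 0.6822 0.8068] [ 0.0999 -0.6974 -0.7096]
cart0 0.82 [304. 347.] [0.4787 0.3384 0.0208]
cart0 0.71 [284. 326.] [0.5309 0.2981 0.0181]
bay0 0.94 [286. 236.] [0.5795 0.0593 0.0312]
bay0 0.64 [
[... 704 characters left out ...]
.342  -0.4349  0.0256]
basket 0.76 [295. 355.] [0.4942 0.3566 0.0175]
waste_tray 0.78 [307. 149.] [ 0.5994 -0.3468  0.0055]
analyser 0.88 [294. 223.] [0.5681 0.0123 0.0322]
{'t': 1.2, 'q': array([ 1.0299,  0.477 ,  0.0224,  1.5554, -0.0115,  1.1093, -0.083 ]), 'joint_vel': array([ 0.    , -0.0001,  0.0006, -0.0015, -0.0008,  0.0013,  0.0001]), 'joint_torque': array([ -0.0003, -59.6335,   1.6061, -28.1546,   0.0125,   0.0016,
        -0.    ]), 'eef_pos': array([ 0.2831, -0.6128,  0.4047]), 'tool_rot': array([0.    , 0.9767, 0.2147, 0.    ]), 'contact_force': array([ 0.3628,  0.2656, -0.3759]), 'torque': array([0.001 , 0.0226, 0.0451]), 'grasp_force': 0.0, 'gripper_width': 0.9952057970041754}
```

View pictures.

```bash
python3 -c "
import cv2
for c,b in(('top',(130,300,160,480)),('side',(100,400,180,480))):
    i=cv2.imread(f'pics/{c}0.png')[b[0]:b[1],b[2]:b[3]];i=cv2.resize(i,None,fx=2,fy=2,interpolation=cv2.INTER_CUBIC);cv2.imwrite(f'pics/{c}0c.png',i)"
```

```text
(no output)
```

View pics/top0c.png

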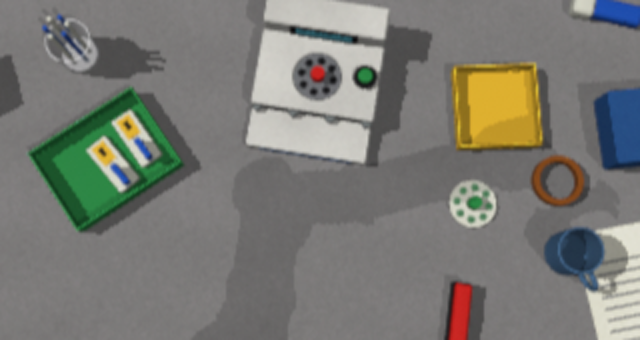

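View pics/side0c.png

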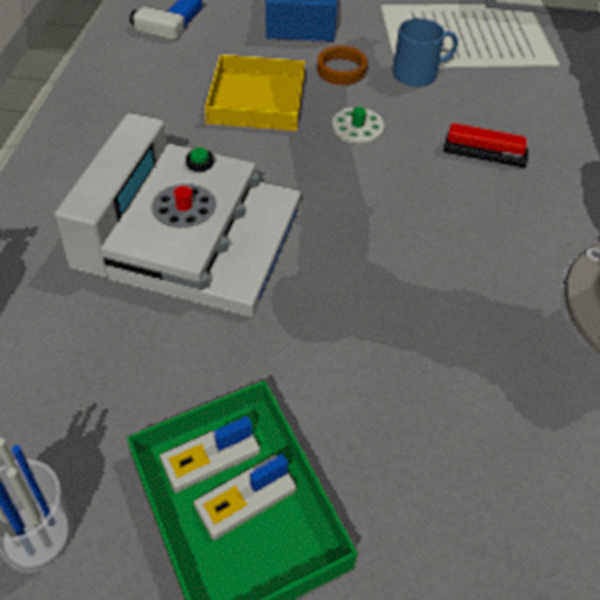

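```bash
cat > meas.py <<'E'
from h import *
np.set_printoptions(precision=4,suppress=True)
def hsv(im): return cv2.cvtColor(im,cv2.COLOR_BGR2HSV)
COL={"red":lambda h:((h[...,0]<8)|(h[...,0]>172))&(h[...,1]>150)&(h[...,2]>80),
 "green":lambda h:(h[...,0]>50)&(h[...,0]<85)&(h[...,1]>110)&(h[...,2]>50),
 "blue":lambda h:(h[...,0]>105)&(h[...,0]<125)&(h[...,1]>120)&(h[...,2]>50),
 "white":lambda h:(h[...,1]<60)&(h[...,2]>140), "yellow":lambda h:(h[...,0]>18)&(h[...,0]<32)&(h[...,1]>150)}
def blobs(cam,im,d,col,zlo,zhi,box,mn=4):
    P=cloud(cam,d);m=COL[col](hsv(im))&(d>0)&(P[...,2]>zlo)&(P[...,2]<zhi)
    m&=(P[...,0]>box[0])&(P[...,0]<box[1])&(P[...,1]>box[2])&(P[...,1]<box[3])
    n,l=cv2.connectedComponents(m.astype(np.uint8))
    return [P[l==i] for i in range(1,n) if (l==i).sum()>=mn]
def rect(p):
    (c,s,a)=cv2.minAreaRect((p[:,:2]*1000).astype(np.float32))
    return np.array(c)/1000,np.array(s),a
E
python3 - <<'E'
from meas import *
for c in("top","side"):
    im,d=bot.read_camera(c)
    for nm,col,zl,zh,b in[("usedhub","red",.07,.11,(.55,.75,-.15,.15)),("freshhub","green",.015,.05,(.3,.55,-.4,-.15)),("button","green",.06,.1,(.55,.75,-.2,-.05)),
      ("fin","blue",.025,.06,(.4,.6,.2,.45)),("antop","white",.056,.07,(.5,.8,-.2,.2)),("freshdisc","white",.002,.02,(.3,.55,-.4,-.2)),("cart","white",.012,.03,(.4,.6,.2,.45)),("tray","yellow",-.01,.05,(.4,.8,-.5,-.2)),("basket","green",.033,.05,(.3,.7,.1,.6))]:
        for p in blobs(c,im,d,col,zl,zh,b):
            r=rect(p);print(c,nm,len(p),"mean",p.mean(0),"zmax",np.percentile(p[:,2],95),"rect",r[0],r[1],round(r[2],1))
E
```

```text
top usedhub 37 mean [ 0.6342 -0.0236  0.0859] zmax 0.09155075999807306 rect [ 0.6352 -0.023 ] [19.884  20.1079] 37.4
top freshhub 28 mean [ 0.4177 -0.3033  0.0333] zmax 0.03901654865443405 rect [ 0.4172 -0.3038] [22.5293 14.7449] 87.5
top button 52 mean [ 0.6325 -0.1074  0.0823] zmax 0.08944045998472183 rect [ 0.6327 -0.1081] [25.258  22.0891] 86.8
top fin 28 mean [0.5041 0.2789 0.046 ] zmax 0.05284302858133386 rect [0.505  0.2792] [32.2483  8.7108] 38.9
top fin 31 mean [0.4596 0.3175 0.0455] zmax 0.05317399943288517 rect [0.4604 0.3179] [35.3711  8.9255] 38.4
top antop 1580 mean [ 0.6389 -0.0168  0.0625] zmax 0.06784250695378789 rect [ 0.6394 -0.0236] [216.5596 136.724 ] 81.7
top freshdisc 301 mean [ 0.4193 -0.3035  0.0075] zmax 0.01337025126978047 rect [ 0.42   -0.3048] [82.9546 82.0454] 77.9
top cart 126 mean [0.5279 0.3009 0.0183] zmax 0.02446978755670301 rect [0.5299 0.2987] [99.4276 40.6182] 35.9
top cart 140 mean [0.4814 0.3408 0.0186] zmax 0.023796849257417745 rect [0.4823 0.3382] [100.6171  41.1235] 40.5
top tray 1771 mean [ 0.5973 -0.352   0.0078] zmax 0.03334455483094084 r
[... 1064 characters left out ...]
.2
side antop 2092 mean [ 0.6402 -0.0073  0.0646] zmax 0.06695988796835252 rect [ 0.6396 -0.0247] [218.1486 133.7525] 81.8
side freshdisc 197 mean [ 0.417  -0.2978  0.0095] zmax 0.01207066671478967 rect [ 0.4192 -0.3037] [79.5339 83.2861] 1.9
side cart 408 mean [0.5291 0.3036 0.0188] zmax 0.021372589133583197 rect [0.5306 0.2974] [98.0702 41.6014] 36.2
side cart 454 mean [0.4819 0.3431 0.0189] zmax 0.021356962433073157 rect [0.4832 0.3371] [99.269  40.6246] 40.0
side tray 1581 mean [ 0.5984 -0.3539  0.0145] zmax 0.036204584594368296 rect [ 0.5967 -0.3497] [149.3322 157.3147] 3.1
side basket 800 mean [0.4824 0.3364 0.0395] zmax 0.04265769779252356 rect [0.4907 0.3461] [165.5007 214.9993] 35.0
```

```bash
cat > goal.py <<'E'
# usage: goal.py x y tip_z theta_deg : how far to go (yaw first, then shift in the turned frame)
import sys,numpy as np
from scipy.spatial.transform import Rotation as Ro
from station import bot
a=[float(v) for v in sys.argv[1:]]
o=bot.get_obs();q=o["tool_rot"];R=Ro.from_quat([q[1],q[2],q[3],q[0]]).as_matrix()
th=np.degrees(np.arctan2(R[1,0],R[0,0]))
if a:
    yaw=-(((a[3] if len(a)>3 else th)-th+180)%360-180)
    R2=R@Ro.from_euler("z",yaw,degrees=True).as_matrix()
    s=R2.T@(np.array([a[0],a[1],a[2]+.173])-o["eef_pos"])
    print("yaw",round(yaw,1),"shift mm",np.round(s*1000,1))
print("tip",np.round(o["eef_pos"]-[0,0,.173],4),"th",round(th,2),"tilt",np.round(R[:,2],3),"F",np.round(o["contact_force"],1),"w",round(o["gripper_width"]*85.4,1),"gf",round(o["grasp_force"],1),"t",round(o["t"],1),"q7",round(o["q"][6],2))
E
python3 goal.py .6365 -.0235 .12
```

```text
yaw -0.0 shift mm [ 568.  -386.7  111.7]
tip [ 0.2831 -0.6128  0.2317] th 24.8 tilt [ 0.  0. -1.] F [-0.3  0.6  0.3] w 85.6 gf 0.0 t 1.3 q7 -0.08
```

```bash
python3 -m pendant '[[0.06,0.024,-0.016,0,0],[0.06,0.024,-0.016,0,0],[0.06,0.024,-0.016,0,0],[0.06,0.024,-0.016,0,0],[0.06,0.024,-0.016,0,0],[0.06,0.024,-0.016,0,0],[0.06,0.024,-0.016,0,0],[0.06,0.024,-0.016,0,0],[0.06,0.024,-0.016,0,0],[0.06,0.024,-0.016,0,0],[0.06,0.024,-0.016,0,0],[0.06,0.024,-0.016,0,0]]' 60
python3 -m pendant '[[0.06,0.024,-0.016,0,0],[0.06,0.024,-0.016,0,0],[0.06,0.024,-0.016,0,0],[0.06,0.024,-0.016,0,0],[0.06,0.024,-0.016,0,0],[0.06,0.024,-0.016,0,0],[0.06,0.024,-0.016,0,0],[0.06,0.024,-0.016,0,0],[0.06,0.024,-0.016,0,0],[0.06,0.024,-0.016,0,0],[0.06,0.024,-0.016,0.02,0],[0.06,0.016,-0.016,0.03,0]]'
python3 -m pendant '[[0.06,0,0,0.03,0],[0.06,0,0,0.02,0],[0.06,0,0,0,0],[0.06,0,0,0,0]]'
python3 goal.py .6365 -.0235 .064 24.8
```

```text
t: 2.3
eef_pos: [0.4646, -0.3164, 0.4049]
tool_rot: [0.0, 0.977, 0.215, 0.0]
contact_force: [0.9, -0.0, -0.1]
gripper_width: 0.7
grasp_force: 0.0
t: 3.3
eef_pos: [0.6403, -0.0238, 0.3575]
tool_rot: [0.0, 0.977, 0.215, 0.004]
contact_force: [0.1, 0.4, -1.2]
gripper_width: 0.702
grasp_force: 0.0
t: 3.63
eef_pos: [0.6375, -0.0262, 0.304]
tool_rot: [-0.0, 0.977, 0.215, -0.001]
contact_force: [-0.2, -0.2, 0.9]
gripper_width: 0.699
grasp_force: 0.0
yaw -0.0 shift mm [ 0.4 -2.8 67. ]
tip [ 0.6375 -0.0262  0.131 ] th 24.79 tilt [-0.002 -0.    -1.   ] F [-0.2 -0.2  0.9] w 59.7 gf 0.0 t 3.6 q7 -1.31
```

```bash
python3 -m pendant '[[0.06,0,-0.003,0.02,0],[0.06,0,0,0.02,0],[0.06,0,0,0.015,0],[0.06,0,0,0.01,0],[0.06,0,0,0,0],[0.06,0,0,0,0]]'
python3 goal.py .6365 -.0235 .064 24.8
python3 -m pendant '[[0.0,0,0,0,0],[0,0,0,0,0],[0,0,0,0,0],[0,0,0,0,0],[0,0,0,0,0],[0,0,0,0,0],[0,0,0,0,0],[0,0,0,0,0]]' 60
python3 goal.py
```

```text
t: 4.13
eef_pos: [0.637, -0.0235, 0.2409]
tool_rot: [0.0, 0.977, 0.214, 0.001]
contact_force: [1.2, -0.5, 0.5]
gripper_width: 0.704
grasp_force: 0.0
yaw -0.0 shift mm [-0.5 -0.3  3.9]
tip [ 0.637  -0.0235  0.0679] th 24.76 tilt [ 0.002 -0.    -1.   ] F [ 1.2 -0.5  0.5] w 60.1 gf 0.0 t 4.1 q7 -1.34
t: 4.8
eef_pos: [0.6373, -0.0239, 0.2413]
tool_rot: [0.001, 0.977, 0.214, 0.001]
contact_force: [0.4, -1.6, 6.4]
gripper_width: 0.257
grasp_force: 58.6
tip [ 0.6373 -0.0239  0.0683] th 24.76 tilt [ 0.003 -0.001 -1.   ] F [ 0.4 -1.6  6.4] w 21.9 gf 58.6 t 4.8 q7 -1.34
```

```bash
python3 -m pendant '[[0,0,0,-0.005,0],[0,0,0,-0.01,0],[0,0,0,-0.015,0],[0,0,0,-0.02,0],[0,0,0,-0.02,0],[0,0,0,-0.015,0],[0,0,0,-0.01,0],[0,0,0,0,0],[0,0,0,0,0]]'
python3 goal.py .597 -.3515 .155 24.8
```

```text
t: 5.55
eef_pos: [0.6362, -0.023, 0.3349]
tool_rot: [-0.0, 0.977, 0.215, 0.0]
contact_force: [0.3, -0.0, -1.2]
gripper_width: 0.255
grasp_force: 59.4
yaw 0.0 shift mm [-173.4  281.7    6.8]
tip [ 0.6362 -0.023   0.1619] th 24.81 tilt [ 0.  0. -1.] F [ 0.3 -0.  -1.2] w 21.8 gf 59.4 t 5.5 q7 -1.31
```

```bash
python3 -m pendant '[[0,-0.01,0.015,0,0],[0,-0.015,0.025,0,0],[0,-0.015,0.025,0,0],[0,-0.015,0.025,0,0],[0,-0.015,0.025,0,0],[0,-0.015,0.025,0,0],[0,-0.015,0.025,0,0],[0,-0.015,0.025,0,0],[0,-0.015,0.025,0,0],[0,-0.015,0.025,0,0],[0,-0.015,0.025,0,0],[0,-0.013,0.017,0,0]]'
python3 -m pendant '[[0,0,0,0.02,0],[0,0,0,0.03,0],[0,0,0,0.03,0],[0,0,0,0.02,0],[0,0,0,0,0],[0,0,0,0,0],[0,0,0,0,0]]'
python3 goal.py .597 -.3515 .022 24.8
```

```text
t: 6.55
eef_pos: [0.5965, -0.3545, 0.3327]
tool_rot: [-0.0, 0.977, 0.214, -0.001]
contact_force: [0.2, -1.2, -0.2]
gripper_width: 0.253
grasp_force: 59.5
t: 7.13
eef_pos: [0.5981, -0.3519, 0.2353]
tool_rot: [0.0, 0.977, 0.215, 0.0]
contact_force: [0.5, 0.1, 0.3]
gripper_width: 0.255
grasp_force: 59.5
yaw 0.0 shift mm [-0.9 -0.8 40.3]
tip [ 0.5981 -0.3519  0.0623] th 24.8 tilt [ 0.001 -0.    -1.   ] F [0.5 0.1 0.3] w 21.8 gf 59.5 t 7.1 q7 -0.79
```

```bash
python3 -m pendant '[[0,0,0,0.015,0],[0,0,0,0.015,0],[0,0,0,0.008,0],[0,0,0,0.003,0],[0,0,0,0,0],[0,0,0,0,0],[0.045,0,0,0,0],[0.045,0,0,0,0],[0.045,0,0,0,0],[0.045,0,0,0,0],[0.045,0,0,0,0]]'
python3 -m pendant '[[0.06,0,0,-0.015,0],[0.06,0,0,-0.03,0],[0.06,0,0,-0.03,0],[0.06,0,0,-0.03,0],[0.06,0,0,-0.015,0],[0.06,0,0,0,0]]'
python3 - <<'E'
from meas import *
for c in("top","side"):
    im,d=bot.read_camera(c);cv2.imwrite(f"pics/{c}1.png",im)
    for nm,col,zl,zh,b in[("usedhub","red",.02,.11,(.5,.75,-.5,.15)),("freshhub","green",.015,.05,(.3,.55,-.4,-.15)),("freshdisc","white",.002,.02,(.3,.55,-.4,-.2))]:
        for p in blobs(c,im,d,col,zl,zh,b):
            r=rect(p);print(c,nm,len(p),"mean",p.mean(0),"zmax",np.percentile(p[:,2],95),"rect",r[0],r[1])
E
python3 goal.py .4195 -.304 .08 24.8
```

```text
t: 8.05
eef_pos: [0.5977, -0.3518, 0.1938]
tool_rot: [0.0, 0.977, 0.215, 0.0]
contact_force: [-0.5, 0.0, -0.4]
gripper_width: 0.528
grasp_force: 0.0
t: 8.55
eef_pos: [0.5991, -0.3525, 0.3201]
tool_rot: [0.003, 0.977, 0.215, 0.004]
contact_force: [0.3, 0.3, 0.2]
gripper_width: 0.701
grasp_force: 0.0
top usedhub 37 mean [ 0.5942 -0.3481  0.0366] zmax 0.04310518152303918 rect [ 0.5961 -0.3481] [20.1124 22.9444]
top freshhub 28 mean [ 0.4178 -0.3035  0.0322] zmax 0.0383903850302545 rect [ 0.4192 -0.3038] [17.6152 17.7416]
top freshdisc 272 mean [ 0.4208 -0.2974  0.0081] zmax 0.01381393709352827 rect [ 0.4206 -0.2978] [70.8613 83.0496]
side usedhub 50 mean [ 0.5958 -0.3456  0.0327] zmax 0.04110981570111052 rect [ 0.5943 -0.3474] [24.0308 16.6182]
side freshhub 52 mean [ 0.4212 -0.3009  0.0303] zmax 0.038151731560979896 rect [ 0.4221 -0.3042] [21.7606 20.7527]
side freshdisc 227 mean [ 0.4204 -0.2988  0.0097] zmax 0.012552759902203225 rect [ 0.421  -0.3049] [81.6329 82.9042]
yaw -0.0 shift mm [-141.8 -118.3   61.9]
tip [ 0.5977 -0.3518  0.1423] th 24.79 tilt [ 0.002 -0.001 -1.   ] F [-0.3  0.8 -0.5] w 60.2 gf 0.0 t 8.7 q7 -0.78
```

```bash
python3 -m pendant '[[0.06,-0.012,-0.01,0,0],[0.06,-0.024,-0.02,0.005,0],[0.06,-0.024,-0.02,0.01,0],[0.06,-0.024,-0.02,0.01,0],[0.06,-0.024,-0.02,0.01,0],[0.06,-0.024,-0.02,0.01,0],[0.06,-0.0095,-0.008,0.01,0],[0.06,0,0,0,0],[0.06,0,0,0,0],[0.06,0,0,0,0]]'
python3 goal.py .420 -.304 .0155 24.8
```

```text
t: 9.48
eef_pos: [0.4209, -0.3043, 0.259]
tool_rot: [0.0, 0.977, 0.215, 0.001]
contact_force: [0.6, 0.6, 0.7]
gripper_width: 0.707
grasp_force: 0.0
yaw 0.0 shift mm [-0.8 -0.7 70.5]
tip [ 0.4209 -0.3043  0.086 ] th 24.82 tilt [ 0.001 -0.    -1.   ] F [0.6 0.6 0.7] w 60.4 gf 0.0 t 9.5 q7 -0.73
```

Run:
```python
from meas import *
for c in("top","side"):
    im,d=bot.read_camera(c)
    for nm,col,zl,zh,b in[("freshhub","green",.015,.05,(.3,.55,-.4,-.15)),("freshdisc","white",.002,.02,(.3,.55,-.4,-.2))]:
        for p in blobs(c,im,d,col,zl,zh,b):
            r=rect(p);print(c,nm,len(p),"mean",p.mean(0),"rect",r[0],r[1])
```

```text
top freshdisc 43 mean [ 0.447  -0.2834  0.0073] rect [ 0.4469 -0.2826] [15.5141 47.4477]
top freshdisc 93 mean [ 0.3944 -0.2986  0.0074] rect [ 0.394  -0.2947] [62.0983 31.2939]
side freshhub 51 mean [ 0.4211 -0.3008  0.0301] rect [ 0.4215 -0.3042] [23.1324 22.6614]
side freshdisc 221 mean [ 0.4213 -0.2982  0.0096] rect [ 0.421  -0.3032] [82.6482 79.1224]
```

```bash
python3 -m pendant '[[0.06,0,0,0.01,0],[0.06,0,0,0.02,0],[0.06,0,0,0.02,0],[0.06,0,0,0.015,0],[0.06,0,0,0.006,0],[0.06,0,0,0,0],[0,0,0,0,0],[0,0,0,0,0],[0,0,0,0,0],[0,0,0,0,0],[0,0,0,0,0],[0,0,0,0,0]]' 60
python3 -m pendant '[[0,0,0,0,0],[0,0,0,0,0],[0,0,0,0,0]]'
python3 goal.py
python3 -m pendant '[[0,0,0,-0.01,0],[0,0,0,-0.02,0],[0,0,0,-0.03,0],[0,0,0,-0.03,0],[0,0,0,-0.03,0],[0,0,0,-0.02,0],[0,0,0,-0.01,0],[0,0,0,0,0],[0,0,0,0,0]]'
python3 goal.py .637 -.0238 .165 24.8
```

```text
t: 10.58
eef_pos: [0.4202, -0.3043, 0.1889]
tool_rot: [0.001, 0.977, 0.215, 0.001]
contact_force: [-0.8, 0.6, 6.7]
gripper_width: 0.259
grasp_force: 58.7
t: 10.83
eef_pos: [0.4202, -0.3043, 0.1889]
tool_rot: [0.001, 0.977, 0.215, 0.001]
contact_force: [-1.0, 1.0, 6.4]
gripper_width: 0.251
grasp_force: 58.7
tip [ 0.4202 -0.3043  0.0159] th 24.79 tilt [ 0.002 -0.001 -1.   ] F [-1.   1.   6.4] w 21.4 gf 58.7 t 10.8 q7 -0.77
t: 11.58
eef_pos: [0.4194, -0.3039, 0.3376]
tool_rot: [0.0, 0.977, 0.215, 0.0]
contact_force: [-0.5, -0.1, -1.4]
gripper_width: 0.256
grasp_force: 58.8
yaw -0.0 shift mm [ 315.  -163.    -0.4]
tip [ 0.4194 -0.3039  0.1646] th 24.79 tilt [ 0. -0. -1.] F [-0.5 -0.1 -1.4] w 21.9 gf 58.8 t 11.6 q7 -0.7
```

```bash
python3 -m pendant '[[0,0.01,-0.005,0,0],[0,0.025,-0.013,0,0],[0,0.03,-0.016,0,0],[0,0.03,-0.016,0,0],[0,0.03,-0.016,0,0],[0,0.03,-0.016,0,0],[0,0.03,-0.016,0,0],[0,0.03,-0.015,0,0],[0,0.03,-0.015,0,0],[0,0.03,-0.015,0,0],[0,0.025,-0.013,0,0],[0,0.015,-0.007,0,0]]'
python3 -m pendant '[[0,0,0,0.015,0],[0,0,0,0.025,0],[0,0,0,0.025,0],[0,0,0,0.01,0],[0,0,0,0,0],[0,0,0,0,0],[0,0,0,0,0],[0,0,0,0,0]]'
python3 goal.py .637 -.0238 .079 24.8
python3 - <<'E'
from meas import *
for c in("top","side"):
    im,d=bot.read_camera(c);cv2.imwrite(f"pics/{c}2.png",im)
    for nm,col,zl,zh,b in[("freshhub","green",.07,.14,(.55,.75,-.07,.1)),("button","green",.06,.11,(.55,.75,-.2,-.07)),("disc","white",.066,.09,(.55,.71,-.1,.1)),("antop","white",.056,.066,(.5,.8,-.2,.2))]:
        for p in blobs(c,im,d,col,zl,zh,b,10):
            r=rect(p);print(c,nm,len(p),"mean",p.mean(0),"rect",r[0],r[1],r[2])
cv2.imwrite("pics/s2c.png",cv2.resize(im[100:320,180:400],None,fx=2.7,fy=2.7,interpolation=2))
E
```

```text
t: 12.58
eef_pos: [0.6384, -0.0187, 0.3354]
tool_rot: [-0.002, 0.976, 0.217, -0.001]
contact_force: [-0.4, 0.1, -0.2]
gripper_width: 0.256
grasp_force: 58.8
t: 13.25
eef_pos: [0.638, -0.0238, 0.2642]
tool_rot: [0.0, 0.977, 0.215, 0.001]
contact_force: [-0.7, 0.8, -0.1]
gripper_width: 0.256
grasp_force: 58.8
yaw -0.0 shift mm [-0.9 -0.4 12.2]
tip [ 0.638  -0.0238  0.0912] th 24.79 tilt [ 0.002  0.    -1.   ] F [-0.7  0.8 -0.1] w 21.8 gf 58.8 t 13.2 q7 -1.35
top disc 38 mean [0.612  0.002  0.0824] rect [0.6095 0.0013] [34.6864 16.471 ] 28.037677764892578
top antop 542 mean [0.6381 0.0475 0.0618] rect [0.6465 0.0275] [113.1428 136.0823] 82.48030853271484
top antop 23 mean [ 0.6855 -0.1279  0.0622] rect [ 0.6856 -0.1289] [16.7841 20.435 ] 16.49188804626465
top antop 10 mean [ 0.6667 -0.1316  0.0622] rect [ 0.6664 -0.132 ] [10.092  10.8388] 15.75729751586914
side button 49 mean [ 0.6328 -0.1055  0.0847] rect [ 0.6338 -0.1101] [19.8348 27.5423] 14.946638107299805
side disc 313 mean [ 0.6393 -0.0117  0.0839] rect [ 0.6537 -0.0238] [ 74.782  112.4146] 67.28810119628906
side disc 12 mean [0.6964 0.0038 0.0671] rect [0.6981 0.0027] [11.568  16.1406] 49.1373405456543
side disc 12 mean [0.6686 0.0488 0.0671] rect [0.6668 0.047 ] [22.4935  9.4854] 84.67997741699219
side disc 10 mean [0.6315 0.0574 0.0666] rect [0.6323 0.0567] [ 4.981  21.6746] 39.404014587402344
side antop 1475 mean [0.6375 0.0149 0.064 ] rect [ 0.6392 -0.0263] [221.2332 133.7999] 81.68707275390625
```

View pics/s2c.png

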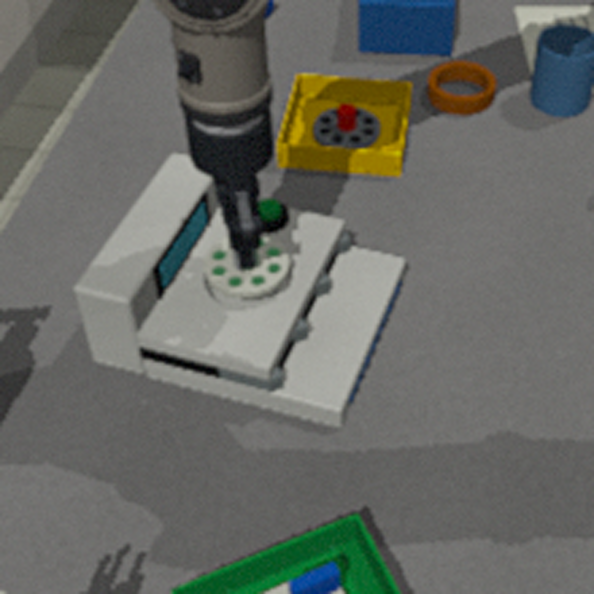

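```bash
python3 -m pendant '[[0,-0.001,0,0.004,0],[0,0,0,0.006,0],[0,0,0,0.002,0],[0,0,0,0.002,0],[0,0,0,0.002,0],[0,0,0,0,0],[0,0,0,0,0]]'
python3 goal.py .637 -.0238 .0685 24.8
```

```text
t: 13.93
eef_pos: [0.6369, -0.0245, 0.2468]
tool_rot: [0.0, 0.977, 0.215, 0.001]
contact_force: [2.4, -0.9, 1.0]
gripper_width: 0.255
grasp_force: 58.9
yaw -0.0 shift mm [ 0.4 -0.6  5.3]
tip [ 0.6369 -0.0245  0.0738] th 24.79 tilt [ 0.002 -0.    -1.   ] F [ 2.4 -0.9  1. ] w 21.7 gf 58.9 t 13.9 q7 -1.36
```

```bash
python3 -m pendant '[[0,0,0,0.002,0],[0,0,0,0.002,0],[0,0,0,0.001,0],[0,0,0,0,0],[0,0,0,0,0]]'
python3 goal.py .637 -.0238 .0685 24.8
```

```text
t: 14.35
eef_pos: [0.6369, -0.0245, 0.242]
tool_rot: [0.0, 0.977, 0.215, 0.001]
contact_force: [3.8, -1.1, 3.3]
gripper_width: 0.256
grasp_force: 59.5
yaw -0.0 shift mm [ 0.4 -0.6  0.5]
tip [ 0.6369 -0.0245  0.069 ] th 24.79 tilt [ 0.001 -0.    -1.   ] F [ 3.8 -1.1  3.3] w 21.9 gf 59.5 t 14.3 q7 -1.36
```

```bash
python3 -m pendant '[[0.03,0,0,0,0],[0.045,0,0,0,0],[0.045,0,0,0,0],[0.045,0,0,0,0],[0.045,0,0,0,0],[0.045,0,0,-0.01,0],[0.045,0,0,-0.02,0],[0.045,0,0,-0.03,0],[0.045,0,0,-0.02,-3],[0.035,0,0,0,-6],[0.035,0,0,0,-2.5],[0.035,0,0,0,0]]'
python3 - <<'E'
from meas import *
for c in("top","side"):
    im,d=bot.read_camera(c)
    for nm,col,zl,zh,b in[("fin","blue",.025,.06,(.4,.6,.2,.45)),("cart","white",.012,.03,(.4,.6,.2,.45)),("freshhub","green",.07,.14,(.55,.75,-.07,.1)),("freshdisc",'white',.056,.0625,(.58,.68,-.07,.03))]:
        for p in blobs(c,im,d,col,zl,zh,b,10):
            r=rect(p);print(c,nm,len(p),"mean",p.mean(0),"rect",r[0],r[1],r[2])
cv2.imwrite("pics/s3c.png",cv2.resize(im[150:300,180:380],None,fx=3,fy=3,interpolation=2))
E
python3 goal.py .5075 .2805 .1 36.3
```

```text
t: 15.35
eef_pos: [0.6364, -0.0244, 0.323]
tool_rot: [0.0, 0.95, 0.312, 0.001]
contact_force: [-0.1, 0.2, -0.4]
gripper_width: 0.412
grasp_force: 0.0
top fin 27 mean [0.5042 0.2793 0.045 ] rect [0.5048 0.2798] [33.0523  8.281 ] 38.265167236328125
top fin 31 mean [0.4595 0.3174 0.0459] rect [0.4611 0.3184] [38.1057  9.2264] 42.121002197265625
top cart 49 mean [0.5443 0.2906 0.0183] rect [0.5477 0.2945] [71.312  14.2258] 34.29022979736328
top cart 86 mean [0.5171 0.3065 0.0187] rect [0.5227 0.3085] [99.3459 22.7654] 30.476604461669922
top cart 142 mean [0.4813 0.3395 0.0184] rect [0.4825 0.3381] [100.6539  41.0891] 40.60551452636719
top freshdisc 102 mean [0.6075 0.007  0.0596] rect [0.6078 0.0055] [54.5414 49.0035] 2.0787391662597656
side fin 152 mean [0.5069 0.2824 0.0409] rect [0.5082 0.2806] [39.301  10.6649] 37.312068939208984
side fin 165 mean [0.4614 0.3204 0.0417] rect [0.4626 0.3189] [39.0555 11.5731] 41.300785064697266
side cart 422 mean [0.5296 0.3039 0.0187] rect [0.5308 0.2969] [98.8243 41.8058] 35.900657653808594
side cart 471 mean [0.4821 0.3434 0.0189] rect [0.4831 0.33
[... 245 characters left out ...]
8303222656
side freshdisc 36 mean [ 0.6093 -0.0429  0.0614] rect [ 0.6107 -0.0451] [23.0893 45.8096] 17.436939239501953
side freshdisc 23 mean [ 0.6536 -0.0147  0.0614] rect [ 0.6531 -0.0138] [14.1328 31.5208] 38.835227966308594
side freshdisc 13 mean [ 0.6693 -0.0036  0.0608] rect [ 0.6691 -0.0028] [ 5.8747 22.121 ] 15.687026977539062
side freshdisc 14 mean [ 0.6299 -0.0005  0.0613] rect [0.6309 0.0004] [ 8.1542 26.866 ] 14.435977935791016
side freshdisc 15 mean [ 0.6081 -0.0097  0.0616] rect [ 0.6093 -0.0096] [14.5894 14.1502] 64.46102905273438
yaw -0.1 shift mm [  76.8 -322.    49.1]
tip [ 0.6363 -0.0244  0.1491] th 36.19 tilt [-0.  0. -1.] F [-0.2 -1.8  0.1] w 34.8 gf 0.0 t 15.4 q7 -1.16
```

View pics/s3c.png

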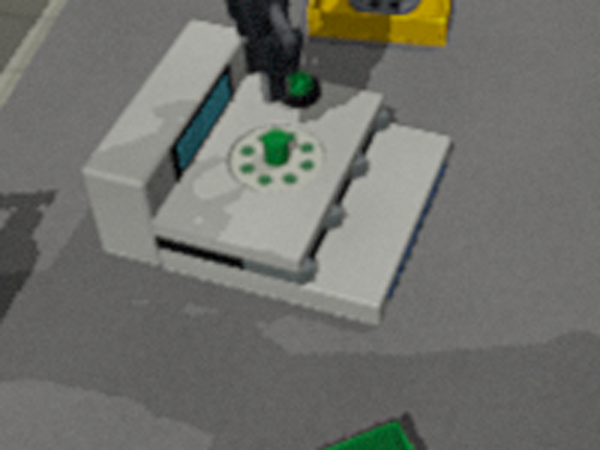

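```bash
python3 -m pendant '[[0.035,0.003,-0.012,0,0],[0.035,0.006,-0.025,0,0],[0.035,0.008,-0.03,0,0],[0.035,0.008,-0.035,0,0],[0.035,0.008,-0.035,0,0],[0.035,0.008,-0.035,0,0],[0.035,0.008,-0.035,0,0],[0.035,0.008,-0.035,0,0],[0.035,0.008,-0.035,0,0],[0.035,0.007,-0.03,0,0],[0.035,0.005,-0.015,0.02,0],[0.035,0,0,0.03,0]]'
python3 -m pendant '[[0.035,0,0,0,0],[0.035,0,0,0,0],[0.035,0,0,0,0]]'
python3 goal.py .5073 .2806 .0205 36.2
```

```text
t: 16.45
eef_pos: [0.5056, 0.2876, 0.2743]
tool_rot: [-0.002, 0.949, 0.315, 0.003]
contact_force: [0.3, 0.5, -0.2]
gripper_width: 0.407
grasp_force: 0.0
t: 16.7
eef_pos: [0.5081, 0.2805, 0.2725]
tool_rot: [0.0, 0.95, 0.311, 0.0]
contact_force: [0.3, -0.2, 0.2]
gripper_width: 0.412
grasp_force: 0.0
yaw 0.0 shift mm [-0.6 -0.6 79. ]
tip [0.5081 0.2805 0.0995] th 36.22 tilt [ 0. -0. -1.] F [ 0.3 -0.2  0.2] w 35.2 gf 0.0 t 16.7 q7 -1.77
```

```bash
python3 -m pendant '[[0.035,-0.0005,-0.0005,0.015,0],[0.035,0,0,0.02,0],[0.035,0,0,0.02,0],[0.035,0,0,0.012,0],[0.035,0,0,0.008,0],[0.035,0,0,0.003,0],[0.035,0,0,0,0],[0.035,0,0,0,0]]'
python3 goal.py .5073 .2806 .0205 36.2
python3 -m pendant '[[0,0,0,0,0],[0,0,0,0,0],[0,0,0,0,0],[0,0,0,0,0],[0,0,0,0,0],[0,0,0,0,0],[0,0,0,0,0]]' 60
python3 goal.py
```

```text
t: 17.37
eef_pos: [0.5076, 0.281, 0.1946]
tool_rot: [-0.0, 0.95, 0.311, 0.001]
contact_force: [-0.1, -0.3, 0.7]
gripper_width: 0.413
grasp_force: 0.0
yaw 0.1 shift mm [-0.5  0.2  1.1]
tip [0.5076 0.281  0.0216] th 36.28 tilt [ 0.001  0.001 -1.   ] F [-0.1 -0.3  0.7] w 35.3 gf 0.0 t 17.4 q7 -1.82
t: 17.95
eef_pos: [0.5076, 0.2812, 0.1947]
tool_rot: [-0.0, 0.95, 0.311, 0.001]
contact_force: [-2.0, -0.9, 6.5]
gripper_width: 0.115
grasp_force: 59.4
tip [0.5076 0.2812 0.0217] th 36.29 tilt [ 0.002  0.001 -1.   ] F [-2.  -0.9  6.5] w 9.8 gf 59.4 t 17.9 q7 -1.82
```

```bash
python3 -m pendant '[[0,0,0,-0.004,0],[0,0,0,-0.01,0],[0,0,0,-0.02,0],[0,0,0,-0.02,0],[0,0,0,-0.02,0],[0,0,0,-0.015,0],[0,0,0,-0.005,0],[0,0,0,0,0],[0,0,0,0,0]]'
python3 goal.py .4707 .0001 .115 -8.2
```

```text
t: 18.7
eef_pos: [0.5069, 0.2806, 0.2875]
tool_rot: [0.0, 0.95, 0.311, -0.0]
contact_force: [-0.1, -0.6, -1.5]
gripper_width: 0.114
grasp_force: 58.4
yaw 44.5 shift mm [  4.1 282.8  -0.4]
tip [0.5069 0.2806 0.1145] th 36.29 tilt [-0. -0. -1.] F [-0.1 -0.6 -1.5] w 9.8 gf 58.4 t 18.7 q7 -1.76
```

Turn in place (44.5°), then shift.

```bash
python3 -m pendant '[[0,0,0,0,3],[0,0,0,0,5],[0,0,0,0,5],[0,0,0,0,5],[0,0,0,0,5],[0,0,0,0,5],[0,0,0,0,5],[0,0,0,0,5],[0,0,0,0,4],[0,0,0,0,2.5],[0,0,0,0,0],[0,0,0,0,0]]'
python3 -m pendant '[[0,0.001,0.01,0,0],[0,0.001,0.02,0,0],[0,0,0.03,0,0],[0,0,0.03,0,0],[0,0,0.03,0,0],[0,0,0.03,0,0],[0,0,0.03,0,0],[0,0,0.03,0,0],[0,0,0.03,0,0],[0,0,0.025,0,0],[0,0,0.013,0,0],[0,0,0.005,0,0]]'
python3 -m pendant '[[0,0,0,0,0],[0,0,0,0,0],[0,0,0,0,0]]'
python3 goal.py .4707 .0001 .115 -8.2
python3 - <<'E'
from meas import *
for c in("top","side"):
    im,d=bot.read_camera(c);cv2.imwrite(f"pics/{c}4.png",im)
    for nm,col,zl,zh,b in[("cart","white",.095,.12,(.4,.6,-.1,.1)),("label","yellow",.09,.12,(.4,.6,-.1,.1))]:
        for p in blobs(c,im,d,col,zl,zh,b,8):
            r=rect(p);print(c,nm,len(p),"mean",p.mean(0),"rect",r[0],r[1],r[2])
cv2.imwrite("pics/s4c.png",cv2.resize(im[130:330,200:420],None,fx=2.7,fy=2.7,interpolation=2))
E
```

```text
t: 19.7
eef_pos: [0.5067, 0.2807, 0.2866]
tool_rot: [0.001, 0.997, -0.071, -0.001]
contact_force: [-0.4, 0.1, -1.0]
gripper_width: 0.117
grasp_force: 58.4
t: 20.7
eef_pos: [0.4677, -0.0029, 0.2874]
tool_rot: [0.001, 0.997, -0.073, -0.001]
contact_force: [-0.4, 0.7, -0.7]
gripper_width: 0.115
grasp_force: 58.6
t: 20.95
eef_pos: [0.4689, 0.0017, 0.2877]
tool_rot: [-0.0, 0.998, -0.071, 0.0]
contact_force: [-0.2, 1.4, -0.8]
gripper_width: 0.116
grasp_force: 58.6
yaw 0.1 shift mm [ 2.   1.3 -0.3]
tip [0.4689 0.0017 0.1147] th -8.09 tilt [ 0.     0.001 -1.   ] F [-0.2  1.4 -0.8] w 9.9 gf 58.6 t 20.9 q7 -1.92
side cart 276 mean [0.4992 0.0101 0.1105] rect [ 0.4964 -0.0008] [44.3427 98.9559] 79.51371002197266
side label 90 mean [ 0.5199 -0.0037  0.1132] rect [ 0.5199 -0.0042] [22.838  36.6457] 82.5881576538086
```

View pics/s4c.png

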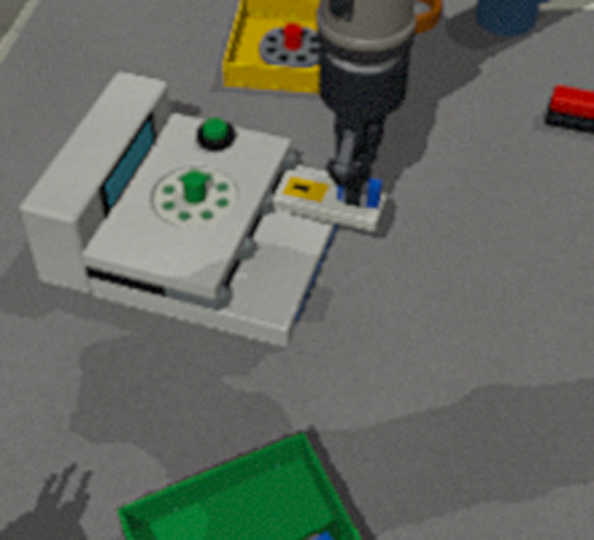

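```bash
python3 -m pendant '[[0,0.002,0.001,0.01,0],[0,0,0,0.02,0],[0,0,0,0.02,0],[0,0,0,0.01,0],[0,0,0,0.004,0],[0,0,0,0,0],[0,0,0,0,0],[0,0,0,0,0]]'
python3 goal.py .4707 .0001 .050 -8.2
python3 - <<'E'
from meas import *
im,d=bot.read_camera("side")
for nm,col,zl,zh,b in[("cart","white",.038,.056,(.4,.55,-.1,.1)),("label","yellow",.03,.06,(.4,.6,-.1,.1))]:
        for p in blobs("side",im,d,col,zl,zh,b,8):
            r=rect(p);print(nm,len(p),"mean",p.mean(0),"rect",r[0],r[1],r[2])
E
```

```text
t: 21.72
eef_pos: [0.4711, -0.0007, 0.2244]
tool_rot: [-0.0, 0.997, -0.071, 0.001]
contact_force: [-0.4, 0.3, -0.2]
gripper_width: 0.115
grasp_force: 58.5
yaw 0.0 shift mm [-0.5 -0.7  1.4]
tip [ 0.4711 -0.0007  0.0514] th -8.2 tilt [ 0.001  0.    -1.   ] F [-0.4  0.3 -0.2] w 9.8 gf 58.5 t 21.7 q7 -1.95
cart 244 mean [0.5024 0.0072 0.0475] rect [ 0.5    -0.0022] [43.1056 99.7779] 79.43804931640625
label 86 mean [ 0.5223 -0.0068  0.05  ] rect [ 0.5229 -0.0073] [26.1197 36.6632] 76.8314208984375
```

```bash
python3 -m pendant '[[0,0.005,0,0.001,0],[0,0.01,0,0,0],[0,0.01,0,0,0],[0,0.01,0,0,0],[0,0.01,0,0,0],[0,0.005,0,0,0],[0,0,0,0,0]]'
python3 goal.py .547 -.0109 .050 -8.2
python3 -m pendant '[[0,0.005,0,0,0],[0,0.005,0,0,0],[0,0.005,0,0,0],[0,0,0,0,0],[0,0,0,0,0]]'
python3 goal.py .547 -.0109 .050 -8.2
```

```text
t: 22.35
eef_pos: [0.5217, -0.0082, 0.2228]
tool_rot: [-0.0, 0.997, -0.072, 0.001]
contact_force: [-0.2, -0.5, -1.3]
gripper_width: 0.115
grasp_force: 58.5
yaw -0.0 shift mm [25.4 -1.  -0.2]
tip [ 0.5217 -0.0082  0.0498] th -8.24 tilt [ 0.001  0.    -1.   ] F [-0.2 -0.5 -1.3] w 9.8 gf 58.5 t 22.4 q7 -1.92
t: 22.77
eef_pos: [0.5351, -0.0101, 0.2227]
tool_rot: [-0.0, 0.997, -0.072, 0.0]
contact_force: [-0.5, -0.7, -2.0]
gripper_width: 0.115
grasp_force: 58.5
yaw -0.0 shift mm [11.9 -0.9 -0.3]
tip [ 0.5351 -0.0101  0.0497] th -8.21 tilt [ 0.  0. -1.] F [-0.5 -0.7 -2. ] w 9.8 gf 58.5 t 22.8 q7 -1.91
```

```bash
python3 -m pendant '[[0,0.004,0,0,0],[0,0.004,0,0,0],[0,0.002,0,0,0],[0,0.002,0,0,0],[0,0.001,0,0,0],[0,0.001,0,0,0],[0,0,0,0,0],[0,0,0,0,0]]'
python3 goal.py .547 -.0109 .050 -8.2
```

```text
t: 23.43
eef_pos: [0.5481, -0.012, 0.2224]
tool_rot: [0.0, 0.997, -0.071, -0.001]
contact_force: [-4.3, 0.9, 0.5]
gripper_width: 0.119
grasp_force: 58.7
yaw 0.0 shift mm [-1.2 -0.9 -0.6]
tip [ 0.5481 -0.012   0.0494] th -8.2 tilt [-0.002 -0.    -1.   ] F [-4.3  0.9  0.5] w 10.1 gf 58.7 t 23.4 q7 -1.9
```

```bash
python3 -m pendant '[[0,0.001,0,0,0],[0,0.001,0,0.001,0],[0,0,0,0,0],[0,0,0,0,0]]'
python3 goal.py .547 -.0109 .050 -8.2
```

```text
t: 23.77
eef_pos: [0.5487, -0.012, 0.221]
tool_rot: [0.0, 0.997, -0.071, -0.003]
contact_force: [-9.4, 1.6, 4.3]
gripper_width: 0.118
grasp_force: 59.4
yaw 0.0 shift mm [-1.9 -0.8 -2. ]
tip [ 0.5487 -0.012   0.048 ] th -8.19 tilt [-0.006 -0.    -1.   ] F [-9.4  1.6  4.3] w 10.1 gf 59.4 t 23.8 q7 -1.9
```

```bash
python3 -m pendant '[[0.035,0,0,0,0],[0.035,0,0,0,0],[0.035,0,0,0,0],[0.035,0,0,0,0],[0.035,0,0,-0.01,0],[0.035,0,0,-0.02,0],[0.035,0,0,-0.025,0],[0.035,0,0,-0.015,0],[0.035,0,0,-0.005,0],[0.035,0,0,0,0]]'
python3 - <<'E'
from meas import *
for c in("top","side"):
    im,d=bot.read_camera(c)
    for nm,col,zl,zh,b in[("finB","blue",.025,.06,(.4,.6,.2,.45)),("cartB","white",.012,.03,(.4,.6,.2,.45)),("finA","blue",.05,.09,(.48,.6,-.1,.1))]:
        for p in blobs(c,im,d,col,zl,zh,b,10):
            r=rect(p);print(c,nm,len(p),"mean",p.mean(0),"rect",r[0],r[1],r[2])
cv2.imwrite("pics/s5c.png",cv2.resize(im[130:330,200:420],None,fx=2.7,fy=2.7,interpolation=2))
E
python3 goal.py .4615 .3192 .115 40
```

```text
t: 24.6
eef_pos: [0.5515, -0.0124, 0.2986]
tool_rot: [-0.0, 0.997, -0.072, 0.002]
contact_force: [1.3, 1.0, -0.5]
gripper_width: 0.411
grasp_force: 0.0
top finB 30 mean [0.4593 0.3172 0.0446] rect [0.4608 0.3182] [35.0785  8.4682] 40.25230407714844
top cartB 140 mean [0.4817 0.3406 0.0186] rect [0.4834 0.3386] [98.6    40.8896] 41.016502380371094
side finB 168 mean [0.4616 0.3205 0.0415] rect [0.4621 0.3185] [40.5073 11.8179] 42.7796516418457
side cartB 473 mean [0.4818 0.3428 0.0188] rect [0.4836 0.3368] [99.0683 42.012 ] 41.27130889892578
side finA 125 mean [ 0.5468 -0.0078  0.0655] rect [ 0.5468 -0.0105] [12.9514 37.8671] 78.81471252441406
yaw -48.2 shift mm [ 145.  -311.3    8.4]
tip [ 0.5505 -0.0125  0.1234] th -8.21 tilt [-0. -0. -1.] F [-0.1  0.1  0.6] w 34.9 gf 0.0 t 24.7 q7 -1.88
```

View pics/s5c.png

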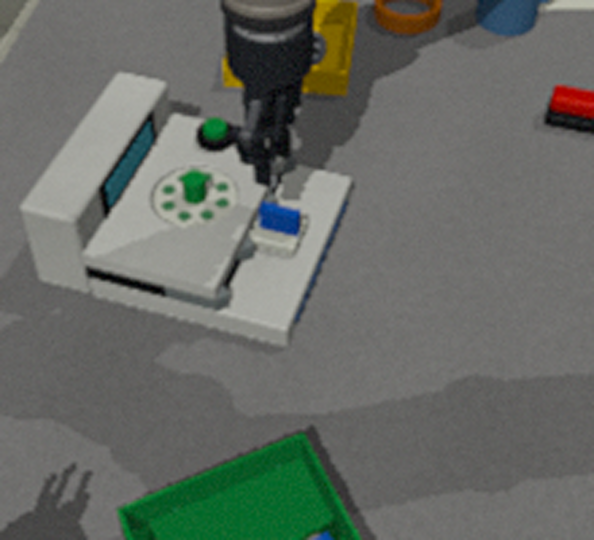

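```bash
python3 -m pendant '[[0.035,0,0,0,-4],[0.035,0,0,0,-5],[0.035,0,0,0,-5],[0.035,0,0,0,-5],[0.035,0,0,0,-5],[0.035,0,0,0,-5],[0.035,0,0,0,-5],[0.035,0,0,0,-5],[0.035,0,0,0,-5],[0.035,0,0,0,-4],[0.035,0,0,0,-0.8],[0.035,0,0,0,0]]'
python3 -m pendant '[[0.035,0.006,-0.013,0,0],[0.035,0.012,-0.026,0,0],[0.035,0.014,-0.030,0,0],[0.035,0.014,-0.030,0,0],[0.035,0.014,-0.030,0,0],[0.035,0.014,-0.030,0,0],[0.035,0.014,-0.030,0,0],[0.035,0.014,-0.030,0,0],[0.035,0.014,-0.030,0,0],[0.035,0.013,-0.028,0,0],[0.035,0.010,-0.021,0,0],[0.035,0.006,-0.013,0,0]]'
python3 -m pendant '[[0.035,0,0,0,0],[0.035,0,0,0,0],[0.035,0,0,0,0]]'
python3 goal.py .4617 .3190 .0215 40.6
```

```text
t: 25.7
eef_pos: [0.5504, -0.0125, 0.2956]
tool_rot: [-0.0, 0.938, 0.346, -0.001]
contact_force: [-0.1, 0.0, 0.2]
gripper_width: 0.41
grasp_force: 0.0
t: 26.7
eef_pos: [0.4568, 0.3214, 0.2963]
tool_rot: [-0.001, 0.938, 0.348, -0.0]
contact_force: [-0.0, -0.2, 0.3]
gripper_width: 0.408
grasp_force: 0.0
t: 26.95
eef_pos: [0.4589, 0.3168, 0.2962]
tool_rot: [0.001, 0.938, 0.346, -0.0]
contact_force: [-0.3, 0.3, -0.5]
gripper_width: 0.411
grasp_force: 0.0
yaw -0.1 shift mm [3.700e+00 1.000e-01 1.017e+02]
tip [0.4589 0.3168 0.1232] th 40.48 tilt [-0.    -0.002 -1.   ] F [-0.3  0.3 -0.5] w 35.1 gf 0.0 t 26.9 q7 -1.79
```

```bash
python3 -m pendant '[[0.035,0.0035,0,0.015,0],[0.035,0,0,0.025,0],[0.035,0,0,0.025,0],[0.035,0,0,0.02,0],[0.035,0,0,0.012,0],[0.035,0,0,0.004,0],[0.035,0,0,0,0],[0.035,0,0,0,0],[0.035,0,0,0,0]]'
python3 goal.py .4617 .3190 .0215 40.6
python3 -m pendant '[[0,0,0,0,0],[0,0,0,0,0],[0,0,0,0,0],[0,0,0,0,0],[0,0,0,0,0],[0,0,0,0,0],[0,0,0,0,0]]' 60
python3 -m pendant '[[0,0,0,-0.004,0],[0,0,0,-0.01,0],[0,0,0,-0.02,0],[0,0,0,-0.02,0],[0,0,0,-0.02,0],[0,0,0,-0.015,0],[0,0,0,-0.005,0],[0,0,0,0,0],[0,0,0,0,0]]'
python3 goal.py .4802 .0654 .115 -8.2
```

```text
t: 27.7
eef_pos: [0.4618, 0.3206, 0.1969]
tool_rot: [-0.0, 0.938, 0.347, 0.001]
contact_force: [-0.1, 0.2, 0.6]
gripper_width: 0.407
grasp_force: 0.0
yaw -0.0 shift mm [-1.1  1.2  2.4]
tip [0.4618 0.3206 0.0239] th 40.57 tilt [ 0.002  0.001 -1.   ] F [-0.1  0.2  0.6] w 34.8 gf 0.0 t 27.7 q7 -1.87
t: 28.28
eef_pos: [0.4616, 0.3207, 0.1968]
tool_rot: [-0.0, 0.938, 0.347, 0.001]
contact_force: [0.1, -1.3, 6.6]
gripper_width: 0.115
grasp_force: 59.3
t: 29.03
eef_pos: [0.461, 0.3202, 0.2896]
tool_rot: [0.0, 0.938, 0.347, -0.0]
contact_force: [-0.5, -0.1, -1.6]
gripper_width: 0.114
grasp_force: 58.4
yaw 48.8 shift mm [ 55.4 249.4   1.6]
tip [0.461  0.3202 0.1166] th 40.59 tilt [ 0. -0. -1.] F [-0.5 -0.1 -1.6] w 9.8 gf 58.4 t 29.0 q7 -1.8
```

```bash
python3 -m pendant '[[0,0,0,0,4],[0,0,0,0,5],[0,0,0,0,5],[0,0,0,0,5],[0,0,0,0,5],[0,0,0,0,5],[0,0,0,0,5],[0,0,0,0,5],[0,0,0,0,5],[0,0,0,0,3],[0,0,0,0,1.8],[0,0,0,0,0]]'
python3 -m pendant '[[0,0.002,0.01,0,0],[0,0.004,0.02,0,0],[0,0.006,0.025,0,0],[0,0.006,0.025,0,0],[0,0.006,0.025,0,0],[0,0.006,0.025,0,0],[0,0.006,0.025,0,0],[0,0.006,0.025,0,0],[0,0.006,0.025,0,0],[0,0.004,0.022,0,0],[0,0.002,0.015,0,0],[0,0.001,0.007,0,0]]'
python3 -m pendant '[[0,0,0,0.01,0],[0,0,0,0.02,0],[0,0,0,0.015,0],[0,0,0,0,0],[0,0,0,0,0],[0,0,0,0,0],[0,0,0,0,0]]'
python3 goal.py .4802 .0654 .052 -8.2
```

```text
t: 30.03
eef_pos: [0.4607, 0.3201, 0.2883]
tool_rot: [0.001, 0.997, -0.072, -0.001]
contact_force: [-0.0, -0.2, 0.4]
gripper_width: 0.116
grasp_force: 58.4
t: 31.03
eef_pos: [0.4795, 0.0627, 0.2892]
tool_rot: [0.001, 0.997, -0.073, -0.001]
contact_force: [0.2, -0.7, -0.1]
gripper_width: 0.111
grasp_force: 58.5
t: 31.62
eef_pos: [0.4804, 0.0667, 0.2453]
tool_rot: [-0.0, 0.997, -0.071, 0.001]
contact_force: [0.2, 0.6, -0.3]
gripper_width: 0.115
grasp_force: 58.5
yaw 0.0 shift mm [-0.   1.3 20.3]
tip [0.4804 0.0667 0.0723] th -8.15 tilt [ 0.001  0.    -1.   ] F [ 0.2  0.6 -0.3] w 9.8 gf 58.5 t 31.6 q7 -2.08
```

```bash
python3 -m pendant '[[0,0,0.0015,0.01,0],[0,0,0,0.008,0],[0,0,0,0.002,0],[0,0,0,0,0],[0,0,0,0,0],[0,0,0,0,0]]'
python3 goal.py .4802 .0654 .052 -8.2
python3 - <<'E'
from meas import *
im,d=bot.read_camera("side")
for nm,col,zl,zh,b in[("cart","white",.038,.056,(.4,.56,0,.13)),("label","yellow",.03,.06,(.4,.6,0,.13))]:
        for p in blobs("side",im,d,col,zl,zh,b,8):
            r=rect(p);print(nm,len(p),"mean",p.mean(0),"rect",r[0],r[1],r[2])
cv2.imwrite("pics/s6c.png",cv2.resize(im[150:310,220:400],None,fx=3.3,fy=3.3,interpolation=2))
E
```

```text
t: 32.12
eef_pos: [0.4799, 0.0646, 0.2248]
tool_rot: [-0.0, 0.997, -0.072, 0.0]
contact_force: [-0.2, -0.3, -1.0]
gripper_width: 0.116
grasp_force: 58.5
yaw -0.0 shift mm [ 0.1 -0.8 -0.2]
tip [0.4799 0.0646 0.0518] th -8.21 tilt [ 0. -0. -1.] F [-0.2 -0.3 -1. ] w 9.9 gf 58.5 t 32.1 q7 -2.08
cart 56 mean [0.5439 0.0063 0.0443] rect [0.5443 0.0056] [11.5753 30.5944] 83.60103607177734
cart 262 mean [0.5108 0.0723 0.0459] rect [0.5069 0.0615] [44.7274 99.2237] 81.44066619873047
label 102 mean [0.5301 0.0584 0.048 ] rect [0.5298 0.0583] [25.8745 37.2345] 79.72987365722656
```

View pics/s6c.png

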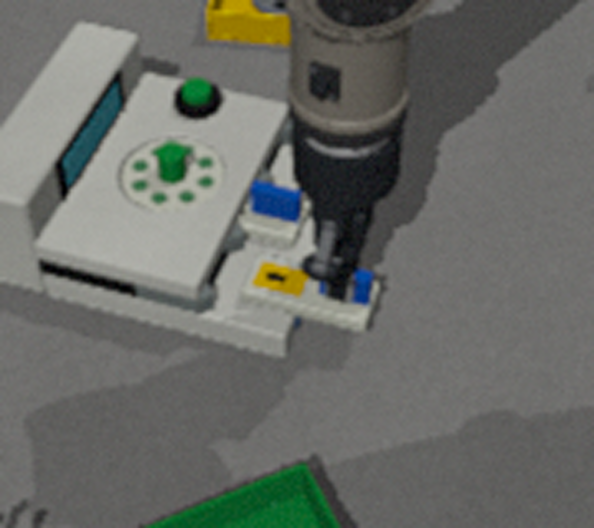

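```bash
python3 -m pendant '[[0,0.005,0,0,0],[0,0.01,0,0,0],[0,0.01,0,0,0],[0,0.01,0,0,0],[0,0.01,0,0,0],[0,0.005,0,0,0],[0,0.005,0,0,0],[0,0.005,0,0,0],[0,0.005,0,0,0],[0,0,0,0,0],[0,0,0,0,0]]'
python3 goal.py .5564 .0544 .052 -8.2
```

```text
t: 33.08
eef_pos: [0.5442, 0.0553, 0.2246]
tool_rot: [0.0, 0.997, -0.072, -0.0]
contact_force: [0.9, -0.7, -1.1]
gripper_width: 0.114
grasp_force: 58.5
yaw -0.0 shift mm [12.2 -0.8 -0.4]
tip [0.5442 0.0553 0.0516] th -8.21 tilt [-0.  0. -1.] F [ 0.9 -0.7 -1.1] w 9.7 gf 58.5 t 33.1 q7 -2.03
```

```bash
python3 -m pendant '[[0,0.004,0,0,0],[0,0.004,0,0,0],[0,0.002,0,0,0],[0,0.002,0,0,0],[0,0.001,0,0,0],[0,0.001,0,0,0],[0,0.001,0,0,0],[0,0.001,0,0.001,0],[0,0,0,0,0],[0,0,0,0,0]]'
python3 goal.py .5564 .0544 .052 -8.2
```

```text
t: 33.92
eef_pos: [0.5588, 0.0533, 0.2231]
tool_rot: [0.0, 0.997, -0.071, -0.002]
contact_force: [-5.0, 1.6, 1.6]
gripper_width: 0.12
grasp_force: 58.8
yaw 0.0 shift mm [-2.5 -0.8 -1.8]
tip [0.5588 0.0533 0.0501] th -8.18 tilt [-0.003 -0.    -1.   ] F [-5.   1.6  1.6] w 10.2 gf 58.8 t 33.9 q7 -2.02
```

```bash
python3 -m pendant '[[0,0.001,0,0,0],[0,0.001,0,0,0],[0,0,0,0,0],[0,0,0,0,0]]'
python3 goal.py
python3 -m pendant '[[0.035,0,0,0,0],[0.035,0,0,0,0],[0.035,0,0,0,0],[0.035,0,0,0,0],[0.035,0,0,-0.01,0],[0.035,0,0,-0.02,0],[0.035,0,0,-0.025,0],[0.035,0,0,-0.015,0],[0,0,0,-0.005,0],[0,0,0,0,0],[0,0,0,0,0]]'
python3 - <<'E'
from meas import *
for c in("top","side"):
    im,d=bot.read_camera(c)
    for nm,col,zl,zh,b in[("fins","blue",.05,.09,(.48,.6,-.1,.1)),("button","green",.06,.11,(.55,.75,-.2,-.07)),("hub","green",.06,.11,(.55,.75,-.06,.07)),("left","blue",.02,.06,(.4,.6,.2,.45))]:
        for p in blobs(c,im,d,col,zl,zh,b,10):
            r=rect(p);print(c,nm,len(p),"mean",p.mean(0),"z95",np.percentile(p[:,2],95),np.median(p[:,2]),"rect",r[0],r[1],r[2])
    cv2.imwrite(f"pics/{c}7.png",im)
cv2.imwrite("pics/s7c.png",cv2.resize(im[130:400,180:450],None,fx=2.2,fy=2.2,interpolation=2))
E
python3 goal.py .6333 -.1075 .12 -8.2
```

```text
t: 34.25
eef_pos: [0.5594, 0.0533, 0.223]
tool_rot: [0.0, 0.997, -0.071, -0.004]
contact_force: [-11.2, 2.3, 6.7]
gripper_width: 0.113
grasp_force: 59.7
tip [0.5594 0.0533 0.05  ] th -8.16 tilt [-0.007 -0.    -1.   ] F [-11.2   2.3   6.7] w 9.7 gf 59.7 t 34.2 q7 -2.02
t: 35.17
eef_pos: [0.5618, 0.0527, 0.2986]
tool_rot: [0.0, 0.997, -0.072, 0.0]
contact_force: [0.4, -0.6, -0.1]
gripper_width: 0.005
grasp_force: 0.0
top button 54 mean [ 0.6324 -0.1075  0.0815] z95 0.08943044684414146 0.0827318411432319 rect [ 0.6332 -0.1079] [25.3048 22.705 ] 89.65641021728516
top hub 31 mean [ 0.6331 -0.0237  0.0846] z95 0.08977216175871619 0.08420346444704288 rect [ 0.6339 -0.0241] [18.6521 17.5801] 1.8948736190795898
side fins 121 mean [ 0.5462 -0.0077  0.0656] z95 0.07513851117336323 0.06745986417883382 rect [ 0.5471 -0.0099] [13.6461 37.9591] 77.2900390625
side fins 134 mean [0.5564 0.057  0.0658] z95 0.07452819121937572 0.06698221283145886 rect [0.5569 0.0554] [15.716  38.6751] 79.35894775390625
side button 12 mean [ 0.6404 -0.0979  0.0809] z95 0.08547036109156726 0.08106501799986679 rect [ 0.6398 -0.0981] [ 3.9027 10.957 ] 46.47834014892578
side hub 80 mean [ 0.6347 -0.0203  0.0818] z95 0.09029817378178853 0.08692133302281183 rect [ 0.632  -0.0321] [42.6262 21.6047] 63.730621337890625
yaw -0.0 shift mm [ 93.9 148.3   4.5]
tip [0.5615 0.0527 0.1246] th -8.2 tilt [-0.002 -0.    -1.   ] F [ 1.   0.  -0.2] w 0.2 gf 0.0 t 35.3 q7 -1.99
```

View pics/s7c.png

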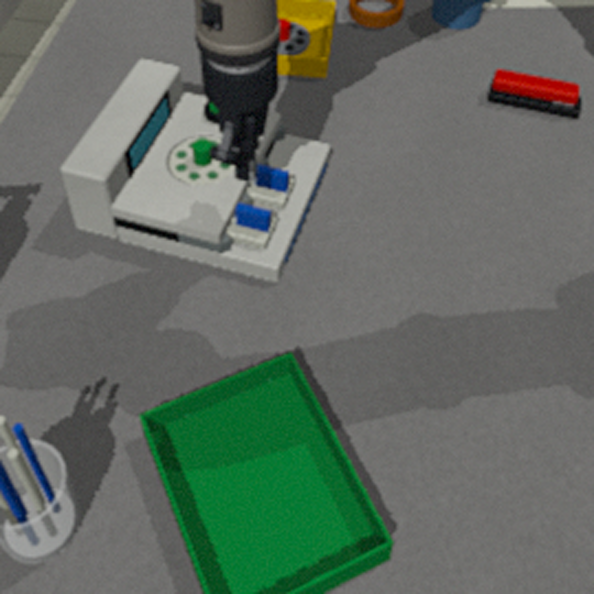

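```bash
python3 -m pendant '[[0,0.01,0.015,0,0],[0,0.016,0.025,0,0],[0,0.017,0.027,0,0],[0,0.017,0.027,0,0],[0,0.017,0.027,0,0],[0,0.012,0.02,0,0],[0,0.005,0.007,0,0],[0,0,0,0.01,0],[0,0,0,0.01,0],[0,0,0,0,0],[0,0,0,0,0],[0,0,0,0,0]]'
python3 goal.py .6333 -.1075 .085 -8.2
```

```text
t: 36.27
eef_pos: [0.6337, -0.1053, 0.2784]
tool_rot: [-0.0, 0.998, -0.07, -0.0]
contact_force: [-0.1, -0.5, -0.7]
gripper_width: 0.0
grasp_force: 0.0
yaw 0.1 shift mm [-0.   2.2 20.4]
tip [ 0.6337 -0.1053  0.1054] th -8.06 tilt [-0.001  0.001 -1.   ] F [-0.1 -0.5 -0.7] w 0.0 gf 0.0 t 36.3 q7 -1.71
```

```bash
python3 -m pendant '[[0,0,0.002,0.008,0],[0,0,0,0.004,0],[0,0,0,0.003,0],[0,0,0,0.003,0],[0,0,0,0.002,0],[0,0,0,0,0],[0,0,0,0,0]]'
python3 goal.py
python3 -m pendant '[[0,0,0,0.002,0],[0,0,0,0.002,0],[0,0,0,0,0],[0,0,0,0,0]]'
python3 goal.py
```

```text
t: 36.85
eef_pos: [0.6336, -0.1091, 0.2587]
tool_rot: [-0.0, 0.997, -0.072, -0.0]
contact_force: [-0.0, 0.5, 0.0]
gripper_width: 0.002
grasp_force: 0.0
tip [ 0.6336 -0.1091  0.0857] th -8.21 tilt [-0.  0. -1.] F [-0.   0.5  0. ] w 0.2 gf 0.0 t 36.9 q7 -1.71
t: 37.18
eef_pos: [0.6338, -0.1091, 0.255]
tool_rot: [0.0, 0.997, -0.072, 0.0]
contact_force: [-0.1, 0.6, 2.8]
gripper_width: -0.001
grasp_force: 1.3
tip [ 0.6338 -0.1091  0.082 ] th -8.2 tilt [ 0.001 -0.    -1.   ] F [-0.1  0.6  2.8] w -0.1 gf 1.3 t 37.2 q7 -1.71
```

```bash
python3 -m pendant '[[0,0,0,0.002,0],[0,0,0,0.002,0],[0,0,0,0.001,0],[0,0,0,0,0],[0,0,0,0,0]]'
python3 goal.py
python3 -m pendant '[[0,0,0,0.001,0],[0,0,0,0.001,0],[0,0,0,0,0],[0,0,0,0,0]]'
python3 goal.py
```

```text
t: 37.6
eef_pos: [0.6339, -0.1091, 0.2522]
tool_rot: [0.0, 0.997, -0.072, 0.001]
contact_force: [-6.8, 1.4, 21.3]
gripper_width: -0.001
grasp_force: 10.2
tip [ 0.6339 -0.1091  0.0792] th -8.22 tilt [ 0.001 -0.    -1.   ] F [-6.8  1.4 21.3] w -0.1 gf 10.2 t 37.6 q7 -1.71
t: 37.93
eef_pos: [0.6339, -0.1091, 0.252]
tool_rot: [0.0, 0.997, -0.072, 0.001]
contact_force: [-12.1, 0.2, 34.0]
gripper_width: -0.004
grasp_force: 16.5
tip [ 0.6339 -0.1091  0.079 ] th -8.23 tilt [ 0.001 -0.    -1.   ] F [-12.1   0.2  34. ] w -0.3 gf 16.5 t 37.9 q7 -1.71
```

```bash
python3 -m pendant '[[0,0,0,-0.003,0],[0,0,0,-0.005,0],[0,0,0,-0.02,0],[0,0,0,-0.03,0],[0,0,0,-0.03,0],[0,0,0,-0.03,0],[0,0,0,-0.03,0],[0,0,0,-0.02,0],[0,0,0,-0.01,0],[0,0,0,0,0],[0,0,0,0,0]]'
python3 - <<'E'
from meas import *
for c in("top","side"):
    im,d=bot.read_camera(c)
    for nm,col,zl,zh,b in[("fins","blue",.05,.09,(.48,.6,-.1,.1)),("hub","green",.06,.11,(.55,.75,-.06,.07)),("used","red",.02,.11,(.5,.75,-.5,-.2))]:
        for p in blobs(c,im,d,col,zl,zh,b,10):
            r=rect(p);print(c,nm,len(p),"mean",p.mean(0),"rect",r[0],r[1],r[2])
cv2.imwrite("pics/s8c.png",cv2.resize(im[90:300,180:420],None,fx=2.5,fy=2.5,interpolation=2))
E
python3 goal.py
```

```text
t: 38.85
eef_pos: [0.6334, -0.109, 0.4247]
tool_rot: [-0.0, 0.997, -0.072, -0.001]
contact_force: [0.9, -0.1, -0.6]
gripper_width: 0.002
grasp_force: 0.0
top fins 34 mean [0.5538 0.0551 0.0693] rect [0.5551 0.0554] [ 9.1719 36.2584] 81.1802978515625
top fins 31 mean [ 0.545  -0.0102  0.0701] rect [ 0.5459 -0.0101] [ 8.8399 38.4375] 81.99435424804688
top hub 31 mean [ 0.633  -0.0237  0.0847] rect [ 0.6336 -0.0231] [18.8589 17.2366] 41.001487731933594
top used 37 mean [ 0.5944 -0.3485  0.036 ] rect [ 0.5947 -0.3484] [17.8177 22.5522] 45.223358154296875
side fins 127 mean [ 0.5468 -0.008   0.065 ] rect [ 0.5468 -0.0105] [13.8756 38.4874] 79.54698181152344
side fins 139 mean [0.5565 0.0572 0.0657] rect [0.5565 0.0546] [13.6694 38.696 ] 81.28392791748047
side hub 84 mean [ 0.6338 -0.0205  0.0814] rect [ 0.631  -0.0317] [45.0701 19.574 ] 63.74726486206055
side used 47 mean [ 0.5949 -0.3463  0.0341] rect [ 0.5964 -0.3476] [20.5686 20.2195] 88.71050262451172
tip [ 0.6331 -0.1091  0.2504] th -8.2 tilt [-0.004  0.    -1.   ] F [-0.9 -0.3 -0.3] w -0.0 gf 0.0 t 39.0 q7 -1.68
```

View pics/s8c.png

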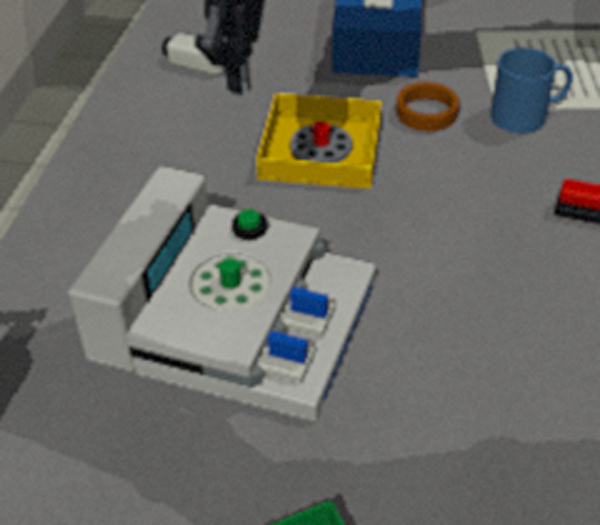

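The picture shows the used disc in the tray (320,140), the fresh disc flush in the well (230,280), both cartridges home (310,300 and 288,347), and the arm clear.

```bash
python3 -c "
from station import bot
print(bot.hand_in())"
```

```text
the job is handed in; nothing more can be done
None
```

The job is handed in after 39 s of robot time: used disc in the waste tray, fresh disc flat in the well, both cartridges present (the third was absent) home in the middle and left bays, and the start button then pressed to its stop; the hand-in call returned no verdict.

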